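# Press a wheel hub through the guard window

### The arm

A 7-joint arm with a two-finger parallel gripper is mounted at the origin on a cart in front of the work surface, level with it; the furniture and walls round the work are solid. World frame = base frame: x ahead of the robot, y to its left, z up, the work surface at z = 0. Lengths are in mm, angles in rad, forces in N, time in s.
With the tool pointing down it reaches from about 425 to 825 mm from the base axis. Payload 3.6 kg.
Tool frame: the origin (TCP) lies at the very end of the fingers, on their centre line; the grasp point (between the pads) lies 19 mm behind it; z points along the fingers, y is the direction in which the jaws open and shut (so a half turn about z gives the same grasp; the last joint's range is limited). The gripper opens to 93 mm and grips with 3 to 60 N. Pads are 15 mm wide; open, the fingers measure 128 mm over their backs; the gripper's body (75 mm by 188 mm) begins 65 mm behind the grasp point.
Start: joints at [-1.226, 0.615, -0.013, 1.423, 0.008, 1.103, -0.04], TCP at [235.5, 605.807, 218.64] pointing down, gripper open.
Joint ranges: [-3.12, 3.12], [-0.3, 2.06], [-1.34, 1.32], [0.26, 2.42], [-1.36, 4.5], [0.01, 1.98], [-2.84, 2.84]. Speed limits (rad/s): [2.79, 2.79, 3.14, 3.14, 3.14, 3.14, 3.14].

### API

Orientations are given as a unit quaternion [x, y, z, w].
In Python, from cell import arm gives the robot as it stands. The module is installed in compiled form; this text tells all that it offers.
- The arm moves only by the shell command python3 -m pendant 'ROWS' [FORCE]. ROWS is JSON, a list of rows, each a list of 3 entries, a list of its own where there are three numbers: the shift along the world's x, y, z in m, then the turn, a rotation vector about the world's x, y, z in degrees, then the opening, from 0 (shut) to 1 (fully open). In form: [[[tx, ty, tz], [ax, ay, az], hand], ...]. A call has 1 to 12 rows; each row shifts and turns the commanded pose from where the row before left it; what a row does not reach is not made up. A row lasts 1/10 s, in which the tool goes at most 50 mm and 8.59 degrees, less where a joint would pass 70% of its speed; a pose out of reach is approached as far as the arm can. A call is refused whole if a number of a shift passes 0.05 or a number of a turn 8.59, either way. A call with a gripper value outside its range is refused whole. The fingers move at their own pace and stop on an object; FORCE is the grip in N (left out, the last holds). Time passes only in rows, so rows that do not move let the fingers close. It gives the time, the measured TCP pose, the force and the opening at its end, in the units of the state.
- arm.read_state(): the state, without advancing time (a new reading comes with each control period).
- arm.camera(name): name is "scene" or "top" or "wrist"; returns (picture, depth): 384x512x3 uint8, red, green, blue; 384x512 float32, mm along the optical axis (not along the pixel's ray), 0 where there is no reading.
- arm.calibration(name): a dict with "fx", "fy", "cx", "cy" (pixels), "extrinsics" (4x4, takes a point from world to camera coordinates). Camera axes: x right, y up, looking along -z (the intrinsics and any distortion apply to the point x, -y, -z); pixel columns grow to the right and rows downward; lengths in mm; the calibration is good to about 2 mm. A picture is of the moment at which its call begins: read the wrist's pose just before it. calibration takes no time and is no camera call; for the wrist camera it gives the pose at the moment of the call.
- arm.hand_in(): hands the job in, once; it reports no verdict.
The state is a dict: "time": time; "q": joint angles; "joint_velocities": joint speeds; "joint_efforts": joint torques, N m; "tool_pos": TCP position; "eef_rot": TCP orientation; "ft_force": force on the tool from outside, world axes, zero at the start; "wrist_torque": the same for the moment, N m; "width": finger opening in mm.
Only numpy, scipy, OpenCV 4.12 (cv2) and the standard library are available. Lean on these libraries where they do the work, as an engineer would, in place of code of your own. Each camera call takes 0.05 s, during which the arm holds its last target. There are 200 camera calls.

### The job

Press the hub of the black wheel in the guarded bench press: first push the blue upright plate so that the carriage with the wheel slides all the way in to its stop, then reach down through the window in the yellow guard, press the red lever pad all the way down and keep it down, without touching the guard. Nothing is to be picked up: the wheel stays lying on its carriage, and the tools and parts lying around stay where they are. The program finishes while the robot is still holding the lever down.

Things in the scene. Friction and masses are not known exactly. Their poses are not given: they have to be found in the camera images.
- press: grey bench press, fixed to the bench; base plate 305x150x12 mm. Origin on the bench top, straight below the ram (the vertical plunger); its z axis is up, its x axis points from its front (robot's side, push plate) to its back (column), y to the left. Base plate from x = -170 to +135 mm. Nothing in the press or its guard stands higher than 148 mm over the bench.
- push_plate (a point): point on the carriage's blue upright push plate (46 mm wide in the press's y, 8 mm thick, top edge 120 mm over the bench): the middle of its width on the flat front face, that looks to the robot (press -x), 20 mm below its top edge. It moves with the carriage; at the carriage's stop this face is 34 mm in front of the yellow guard's front edge, give or take 5 mm. Push it in the press's +x direction.
- carriage (a joint): slide of the carriage along the press's +x axis, m: 0 = pulled out (start), 0.075 = fully home against its stop. Slides with about 2 N of friction and stays where it is left.
- window (a point): centre of the window in the yellow guard's flat roof, at the height of the roof's top face (146 mm over the bench; roof 8 mm thick). The window is clear for 100 mm along the press's x and 84 mm along its y; the guard has the same yaw as the press and is fixed. Frame bars 16 mm wide lie at the front and at the sides, a closed roof behind.
- lever_pad (a point): centre of the top face of the round red pad (34 mm across) at the free front end of the steel lever, inside the guard below the window, up to about 7 mm off the window's centre to either side. At rest the top face is about 133 mm over the bench, 13 mm below the roof's top face; fully pressed it is 21 mm lower. Moves with the lever.
- lever (a joint): angle of the lever about its pivot 120 mm behind the pad, rad: 0 = up at rest, 0.18 = fully down on its stop (pad 21 mm lower). Sprung: about 4 N on the pad starts it, about 6 N holds it on its stop, and it rises again when let go. Pressing it lowers the ram on to the wheel.
- guard: yellow guard cage fixed over the press, 190x116 mm roof with the window, bars at its sides; origin on the bench straight below the window's centre, same axes as the press. It must not be touched.
- wheel_center (a point): centre of the black model wheel (64 mm across, 22 mm high), lying loose between four pins on the carriage, about 35 mm over the bench; with the carriage home it is under the ram.
- motor: small black geared motor on a foot plate, 34x55x49 mm, loose on the bench; origin at the centre of its underside. To be left where it is.
- pliers: blue-handled needle-nose pliers, 53x165x12 mm, lying loose; origin at the centre of its underside. To be left where it is.
- box: small orange-brown slide-top box, 36x87x30 mm, loose; origin at the centre of its underside. To be left where it is.
- tape_roll: roll of masking tape, 105 mm across, 24 mm high, lying loose; origin at the centre of its underside. To be left where it is.
Mind the look-alikes: they are no part of the job. What is meant by the part that bears wheel_center is not purple, and is the smaller of those in its own colour.

How it is judged (in metres and radians):
On the way, in this order (a step that is already met when the one before it is completed fails the run):
1. the carriage is pushed home with the lever still up (value of joint carriage above 0.071 m and value of joint lever below 0.04 rad), for 0.2 s.
2. the lever is pressed all the way down with the carriage home (value of joint carriage above 0.071 m and value of joint lever above 0.16 rad), for 0.3 s.
At the end, for the whole second after the job is handed in: The carriage is within 4 mm of its stop, the lever is held down by the fingers to within 0.02 rad of its stop, and the wheel lies on its carriage within 10 mm of the ram's axis (all of step 2 and contact force between the fingers and press above 1 N and z of wheel_center in the frame of press below 0.042 m and x of wheel_center in the frame of press between -0.01 and 0.01 m and y of wheel_center in the frame of press between -0.01 and 0.01 m); the arm keeps its last pose, push and grip.
It fails at once if the robot touches the yellow guard (contact force between any of the fingers, the arm and guard above 0.5 N).
It fails at once if the lever is pressed before the carriage is home (value of joint lever above 0.06 rad and value of joint carriage below 0.065 m).
It fails at once if the wheel is lifted off its carriage (z of wheel_center in the frame of press above 0.048 m).
It fails at once if a thing lying around is lifted or moved by more than 20 mm (distance of any of motor, pliers, box, tape_roll from where it was at the start of the episode above 0.02 m).
It also fails if it takes over 38 s, if anything falls off the work surface, if the arm or the gripper's body presses on something with over 40 N, if the wrist force passes 120 N, or if a joint passes its speed limit or range.

## Working session

There is one attempt and no reset: what is moved stays moved. The work goes in short steps, Python scripts to look and compute and a shell command to move; the robot and the scene stay as the last step left them, time stands still between calls to the robot, and variables do not carry over. Pictures are saved under pics/ and viewed, on a budget of 10 in all, crops included, one or two more only if the job needs it, and the job is handed in when it is done.

```bash
mkdir -p pics; cat > h.py <<'E'
import numpy as np,cv2
from cell import arm
def snap(n,f):
    p,d=arm.camera(n);c=arm.calibration(n);cv2.imwrite(f'pics/{f}.png',p[:,:,::-1]);np.savez(f'pics/{f}.npz',p=p,d=d,E=c['extrinsics'],k=[c['fx'],c['fy'],c['cx'],c['cy']]);print(n,[k for k in c])
def load(f):
    return np.load(f'pics/{f}.npz')
def cloud(f):
    z=load(f);d=z['d'];fx,fy,cx,cy=z['k'];v,u=np.mgrid[:384,:512]
    P=np.stack([(u-cx)/fx*d,-(v-cy)/fy*d,-d,np.ones_like(d)],-1)@np.linalg.inv(z['E']).T
    P=P[...,:3];P[d==0]=np.nan;return P,z['p']
E
python3 - <<'E'
from h import *
snap('scene','s0');snap('top','t0')
a=[cv2.imread(f'pics/{f}.png') for f in('s0','t0')]
cv2.imwrite('pics/t0b.png',cv2.resize(a[1],(800,600)));cv2.imwrite('pics/s0b.png',cv2.resize(a[0],(800,600)))
print(arm.read_state())
E
```

```text
scene ['fx', 'fy', 'cx', 'cy', 'extrinsics']
top ['fx', 'fy', 'cx', 'cy', 'extrinsics']
{'time': 0.1, 'q': array([-1.22649916,  0.61580295, -0.01260994,  1.42474532,  0.00808374,
        1.10337537, -0.04044534]), 'joint_velocities': array([ 3.18693466e-04, -1.77909628e-03,  8.12818764e-04, -2.25546058e-03,
        5.72526049e-04,  6.20738247e-04, -5.70837685e-05]), 'joint_efforts': array([ 1.50912085e-03, -4.60044086e+01,  2.10131770e-01, -1.66246891e+01,
       -6.11901213e-02,  1.69614604e-02,  9.12944370e-05]), 'tool_pos': array([235.2639924 , 605.16797158, 217.60749906]), 'eef_rot': array([ 1.84334509e-01,  9.82862904e-01, -1.12262405e-03, -2.01904288e-04]), 'ft_force': array([-0.38872446,  0.23860349, -0.42084897]), 'wrist_torque': array([-0.0124375 ,  0.02307933, -0.01504275]), 'width': 92.85553140042244}
```

View pics/t0b.png

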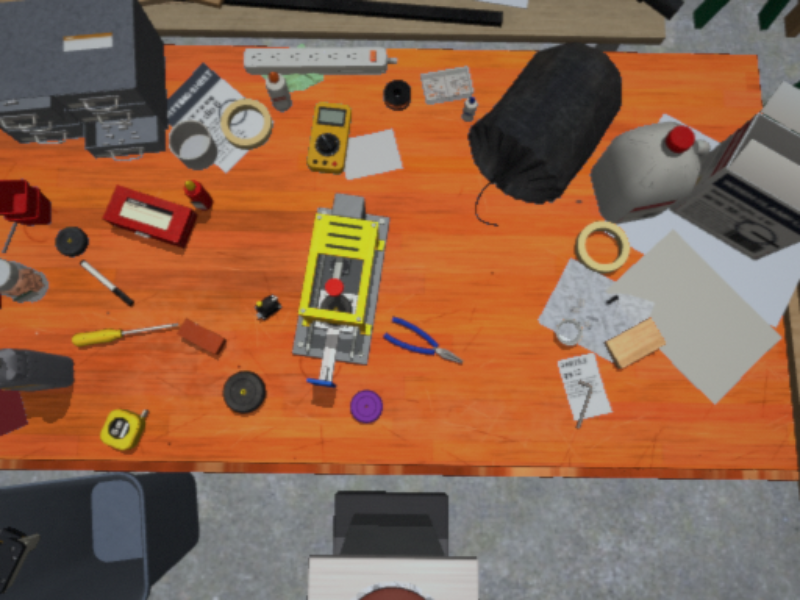

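View pics/s0b.png

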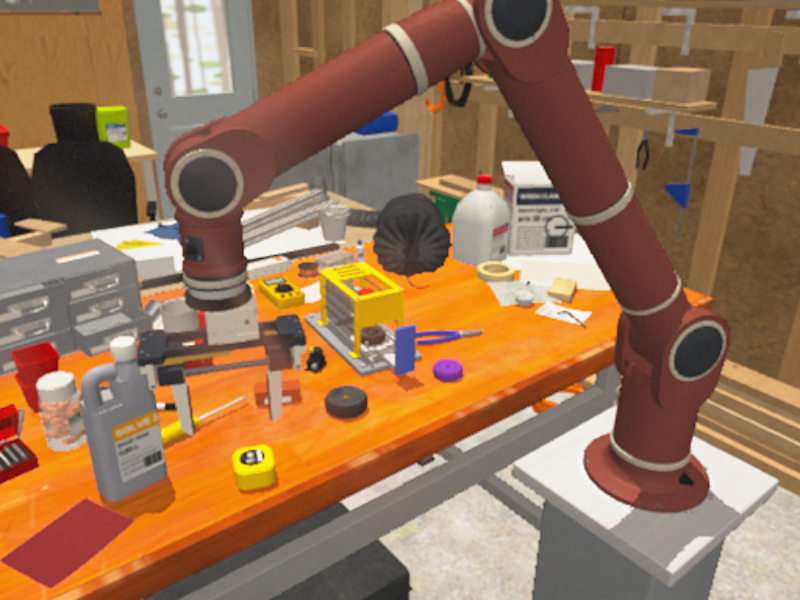

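Top view (800x600): press at (340,280), guard yellow, red pad (334,288), blue plate (322,382). Wheels: the black one in the press (336,303), a larger black one on the bench (244,392), a purple one (367,406), and small black spools (398,95) and (72,240). The meant one is the black wheel on the carriage; it is not purple and is smaller than the big black one.

```bash
python3 - <<'E'
from h import *
for f in('t0','s0'):
    P,p=cloud(f);h=cv2.cvtColor(p,cv2.COLOR_RGB2HSV);H,S,V=[h[...,i].astype(int) for i in range(3)]
    x,y,z=np.moveaxis(P,-1,0)
    print(f,np.nanmedian(z),P[250,210],P[187,214])
    if f=='t0': box=np.zeros((384,512),bool);box[115:260,180:255]=1
    else: box=np.zeros((384,512),bool);box[160:245,195:275]=1
    Y=box&(H>22)&(H<34)&(S>150)&(V>90)&(z>138)&(z<155)
    q=P[Y];print('roof',Y.sum(),np.median(q[:,2]))
    r=cv2.minAreaRect(q[:,:2].astype(np.float32));print(r);print(cv2.boxPoints(r))
    R=box&((H<5)|(H>174))&(S>170)&(z>120)&(z<145);q=P[R];print('pad',R.sum(),np.median(q,0),q.min(0),q.max(0))
    B=box&(H>100)&(H<125)&(S>120)&(z>30)&(z<130);q=P[B];print('blue',B.sum(),np.median(q,0),q.min(0),q.max(0))
    if len(q): r=cv2.minAreaRect(q[:,:2].astype(np.float32));print(r);print(cv2.boxPoints(r))
a=cv2.imread('pics/t0.png')[110:260,170:310];cv2.imwrite('pics/t0c.png',cv2.resize(a,None,fx=4,fy=4,interpolation=2))
E
```

```text
t0 -0.5023608540138866 [458.749485   132.22063254  -4.06529141] [629.24608028 113.41785848 135.79007087]
roof 1526 145.25199523482524
((673.5370483398438, 107.08271026611328), (115.19400787353516, 189.81661987304688), 82.26042938232422)
[[571.7367    62.791748]
 [759.8242    37.229034]
 [775.3374   151.37367 ]
 [587.2499   176.93639 ]]
pad 101 [639.75818512 114.63324216 132.01351111] [624.33914074  99.70670067 127.24651828] [656.76420618 131.29870947 137.33881735]
blue 43 [470.59416949 135.13385348 118.40804707] [465.50840425 116.07558084  70.54393643] [473.65884753 157.29426458 121.32363369]
((470.1478271484375, 136.7166290283203), (41.634761810302734, 6.559412956237793), 82.7956771850586)
[[464.28336 116.4749 ]
 [470.791   115.6523 ]
 [476.0123  156.95836]
 [469.50467 157.78096]]
s0 10.964069354585092 [525.63688884 285.17499481  -2.41796019] [756.32603161 118.59555793  86.35110526]
roof 418 144.1547051646254
((670.1962890625, 106.27314758300781), (118.8121566772461, 195.6757354736328), 81.09176635742188)
[[564.3394    62.73407 ]
 [757.65485   32.433228]
 [776.05316  149.81223 ]
 [582.73773  180.11307 ]]
pad 12 [634.0612794  119.33717809 132.02702318] [625.48730174 102.82109647 128.38601245] [646.18971237 131.32679917 133.68887599]
blue 218 [465.4373751  136.86881956  67.84705099] [460.50409159 115.72156694  30.06231791] [471.66724325 159.89849659 122.88362302]
((466.1873779296875, 137.7418212890625), (43.94739532470703, 9.479992866516113), 85.90205383300781)
[[459.88922 116.16303]
 [469.34497 115.48557]
 [472.48553 159.32062]
 [463.0298  159.99808]]
```

View pics/t0c.png

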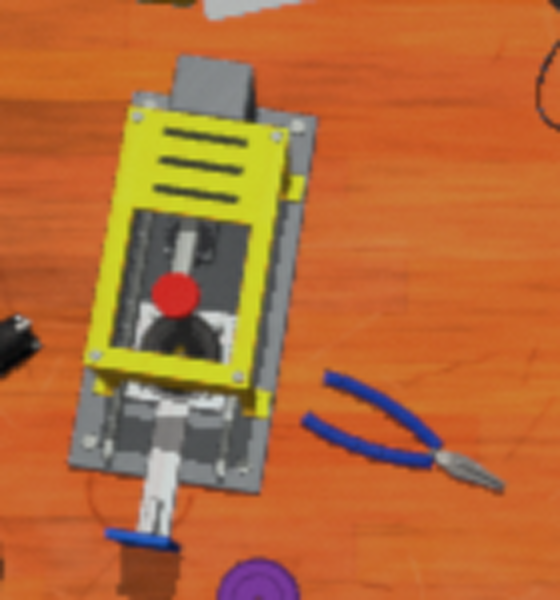

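```bash
python3 - <<'E'
from h import *
for f in('t0','s0'):
    z=load(f);fx,fy,cx,cy=z['k']
    for w in ([235,605,218],[0,0,0],[640,114.6,133],[436,141,95]):
        c=z['E']@[*w,1];print(f,w,((c[0]/-c[2]*fx+cx)*800/512,(-c[1]/-c[2]*fy+cy)*800/512))
P,p=cloud('t0');q=P[(P[...,0]>380)&(P[...,0]<900)&(P[...,1]<700)&(P[...,1]>-100)];
for y in range(0,700,100):
    s=q[(q[:,1]>=y)&(q[:,1]<y+100)]; i=s[s[:,2].argmax()];print(y,i)
E
```

```text
t0 [235, 605, 218] (np.float64(5.193738913607504), np.float64(526.9028727694123))
t0 [0, 0, 0] (np.float64(392.1004139952695), np.float64(644.660705220892))
t0 [640, 114.6, 133] (np.float64(334.0299745993492), np.float64(286.61956529797743))
t0 [436, 141, 95] (np.float64(317.72720391711096), np.float64(401.35003262904456))
s0 [235, 605, 218] (np.float64(231.13416148554188), np.float64(422.9783376083815))
s0 [0, 0, 0] (np.float64(642.7194676968087), np.float64(469.2792634142146))
s0 [640, 114.6, 133] (np.float64(364.41063592391674), np.float64(289.46735309028605))
s0 [436, 141, 95] (np.float64(413.6996718552158), np.float64(343.8740730503898))
0 [759.1004643   82.13000661 151.62013138]
100 [711.55777188 120.12703287 152.48991021]
200 [622.12904237 268.11331571  49.37467669]
300 [839.62666624 399.0698275  113.92358801]
400 [838.6195549  401.13638777 116.47585688]
500 [818.64309003 506.07915517  53.45287571]
600 [490.93739924 640.86245176 225.22607109]
```

```bash
python3 -m pendant '[[[0.016,-0.0386,0],[0,0,1.1],0],[[0.016,-0.0386,0],[0,0,1.1],0],[[0.016,-0.0386,0],[0,0,1.1],0],[[0.016,-0.0386,0],[0,0,1.1],0],[[0.016,-0.0386,0],[0,0,1.1],0],[[0.016,-0.0386,0],[0,0,1.1],0],[[0.016,-0.0386,0],[0,0,1.1],0],[[0.016,-0.0386,0],[0,0,1.1],0],[[0.016,-0.0386,0],[0,0,1.1],0],[[0.016,-0.0386,0],[0,0,1.1],0],[[0.016,-0.0386,0],[0,0,1.1],0],[[0.016,-0.0386,0],[0,0,1.1],0]]' 20
python3 -m pendant '[[[0,0,0],[0,0,0],0],[[0,0,0],[0,0,0],0],[[0,0,0],[0,0,0],0]]'
```

```text
time: 1.3
tool_pos: [427.7, 140.9, 218.5]
eef_rot: [0.07, 0.998, -0.0, -0.0]
ft_force: [0.1, 1.0, 0.1]
width: 2.8
time: 1.6
tool_pos: [426.9, 143.8, 218.4]
eef_rot: [0.069, 0.998, 0.0, -0.0]
ft_force: [-0.1, 1.1, 0.0]
width: 0.4
```

```bash
python3 -m pendant '[[[0,-0.001,-0.03],[0,0,0],0],[[0,0,-0.03],[0,0,0],0],[[0,0,-0.03],[0,0,0],0],[[0,0,-0.03],[0,0,0],0],[[0,0,0],[0,0,0],0],[[0,0,0],[0,0,0],0]]'
python3 - <<'E'
from h import *
snap('scene','s1');snap('wrist','w1')
a=cv2.imread('pics/s1.png')[140:270,170:310];b=cv2.imread('pics/w1.png')
cv2.imwrite('pics/c1.png',np.hstack([cv2.resize(a,(420,390)),cv2.resize(b,(380,390))]))
E
```

```text
time: 2.2
tool_pos: [427.1, 142.9, 98.8]
eef_rot: [0.069, 0.998, 0.0, -0.0]
ft_force: [0.3, 0.5, 0.4]
width: 0.7
scene ['fx', 'fy', 'cx', 'cy', 'extrinsics']
wrist ['fx', 'fy', 'cx', 'cy', 'extrinsics']
```

View pics/c1.png

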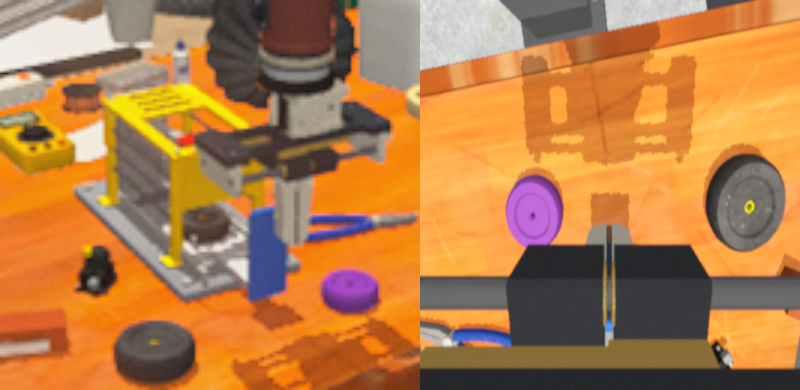

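The fingers are shut and centred in front of the blue plate. Now I push along u = (0.991, -0.135).

```bash
python3 -m pendant '[[[0.01,-0.0014,0],[0,0,0],0],[[0.01,-0.0014,0],[0,0,0],0],[[0.005,-0.0007,0],[0,0,0],0],[[0.005,-0.0007,0],[0,0,0],0],[[0.008,-0.0011,0],[0,0,0],0],[[0.008,-0.0011,0],[0,0,0],0],[[0.008,-0.0011,0],[0,0,0],0],[[0.008,-0.0011,0],[0,0,0],0],[[0.008,-0.0011,0],[0,0,0],0],[[0.008,-0.0011,0],[0,0,0],0]]'
python3 -m pendant '[[[0.006,-0.0008,0],[0,0,0],0],[[0.005,-0.0007,0],[0,0,0],0],[[0.004,-0.0005,0],[0,0,0],0]]'
```

```text
time: 3.3
tool_pos: [506.0, 130.7, 98.5]
eef_rot: [0.07, 0.998, -0.0, -0.0]
ft_force: [-2.2, 0.8, 0.9]
width: 0.4
time: 3.6
tool_pos: [520.9, 128.7, 98.5]
eef_rot: [0.07, 0.998, -0.0, -0.0]
ft_force: [-2.1, 0.8, 0.1]
width: 0.4
```

```bash
python3 -m pendant '[[[0.004,-0.0005,0],[0,0,0],0],[[0.003,-0.0004,0],[0,0,0],0],[[0.003,-0.0004,0],[0,0,0],0]]'
python3 -m pendant '[[[0.002,-0.0003,0],[0,0,0],0],[[0.002,-0.0003,0],[0,0,0],0]]'
python3 -m pendant '[[[0.002,-0.0003,0],[0,0,0],0],[[0,0,0],[0,0,0],0]]'
```

```text
time: 3.9
tool_pos: [530.5, 127.5, 98.5]
eef_rot: [0.07, 0.998, -0.0, -0.0]
ft_force: [-1.4, 0.7, -0.5]
width: 0.7
time: 4.1
tool_pos: [531.5, 127.3, 98.5]
eef_rot: [0.07, 0.998, -0.0, -0.003]
ft_force: [-9.1, 0.6, 6.9]
width: 0.3
time: 4.3
tool_pos: [531.4, 127.3, 98.5]
eef_rot: [0.069, 0.998, -0.001, -0.005]
ft_force: [-10.5, 1.3, 8.5]
width: 0.4
```

```bash
python3 - <<'E'
from h import *
snap('scene','s2');snap('top','t2')
for f in ('s2','t2'):
    P,p=cloud(f);h=cv2.cvtColor(p,cv2.COLOR_RGB2HSV);H,S,V=[h[...,i].astype(int) for i in range(3)]
    x,y,z=np.moveaxis(P,-1,0)
    B=(H>100)&(H<125)&(S>120)&(z>30)&(z<130)&(x>440)&(x<600)&(y>90)&(y<170);q=P[B];print('blue',B.sum(),np.median(q,0) if len(q) else 0)
    R=((H<5)|(H>174))&(S>170)&(z>100)&(z<145)&(abs(x-640)<40)&(abs(y-114)<40);q=P[R];print('pad',R.sum(),np.median(q,0))
a=cv2.imread('pics/s2.png')[150:240,190:290];cv2.imwrite('pics/c2.png',cv2.resize(a,(660,594),interpolation=2))
print(arm.read_state()['ft_force'])
E
```

```text
scene ['fx', 'fy', 'cx', 'cy', 'extrinsics']
top ['fx', 'fy', 'cx', 'cy', 'extrinsics']
blue 92 [539.7235367  127.02935817  54.03452265]
pad 0 [nan nan nan]
blue 0 0
pad 92 [641.19448509 114.38283887 132.5911683 ]
[-10.46975648   1.17442962   8.25521646]
  return _methods._mean(a, axis=axis, dtype=dtype,
  ret = um.true_divide(
```

View pics/c2.png

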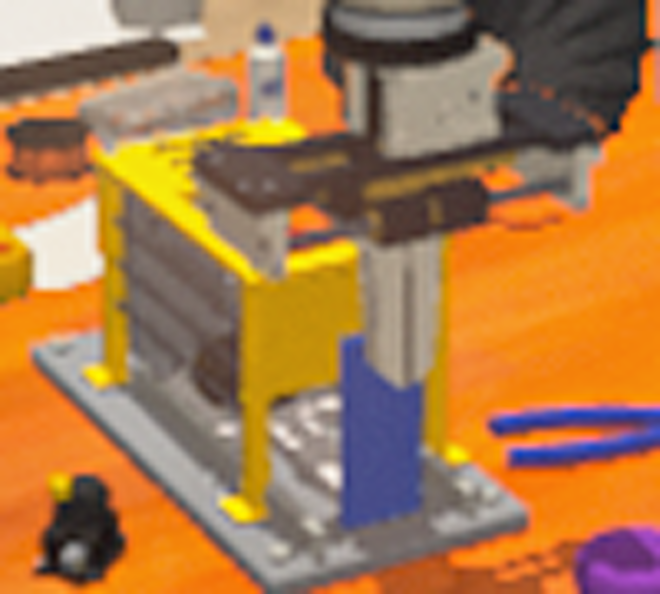

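Home: the plate moved about 75 mm, there is about 10 N against the stop, and the pad is still at rest (133 mm). Next I back off, rise and go over the pad.

```bash
python3 -m pendant '[[[0,0,0],[0,0,0],0],[[-0.010,0.0014,0],[0,0,0],0],[[-0.012,0.0016,0],[0,0,0],0],[[0,0,0.04],[0,0,0],0],[[0,0,0.04],[0,0,0],0],[[0,0,0.02],[0,0,0],0],[[0,0,0],[0,0,0],0],[[0,0,0],[0,0,0],0]]'
```

```text
time: 5.2
tool_pos: [515.2, 129.3, 198.8]
eef_rot: [0.07, 0.998, 0.0, 0.001]
ft_force: [-0.6, 0.1, -0.8]
width: 0.5
```

```bash
python3 -m pendant '[[[0.032,-0.0037,0],[0,0,0],0],[[0.032,-0.0037,0],[0,0,0],0],[[0.031,-0.0037,0],[0,0,0],0],[[0.031,-0.0037,0],[0,0,0],0],[[0,0,-0.03],[0,0,0],0],[[0,0,0],[0,0,0],0],[[0,0,0],[0,0,0],0]]'
python3 - <<'E'
from h import *
snap('scene','s3');snap('top','t3');snap('wrist','w3')
P,p=cloud('s3');h=cv2.cvtColor(p,cv2.COLOR_RGB2HSV);H,S,V=[h[...,i].astype(int) for i in range(3)]
x,y,z=np.moveaxis(P,-1,0)
B=(H>100)&(H<125)&(S>120)&(z>30)&(z<130)&(x>440)&(x<600)&(y>90)&(y<170);q=P[B];print('blue',B.sum(),np.median(q,0))
a=cv2.imread('pics/s3.png')[145:235,190:290];b=cv2.imread('pics/w3.png')
cv2.imwrite('pics/c3.png',np.hstack([cv2.resize(a,(400,400),interpolation=2),cv2.resize(b,(400,400))]))
E
```

```text
time: 5.9
tool_pos: [639.2, 114.7, 166.7]
eef_rot: [0.07, 0.998, -0.001, -0.002]
ft_force: [-1.0, -0.1, 0.2]
width: 0.6
scene ['fx', 'fy', 'cx', 'cy', 'extrinsics']
top ['fx', 'fy', 'cx', 'cy', 'extrinsics']
wrist ['fx', 'fy', 'cx', 'cy', 'extrinsics']
blue 39 [540.04726259 117.74150879  47.59018901]
```

View pics/c3.png

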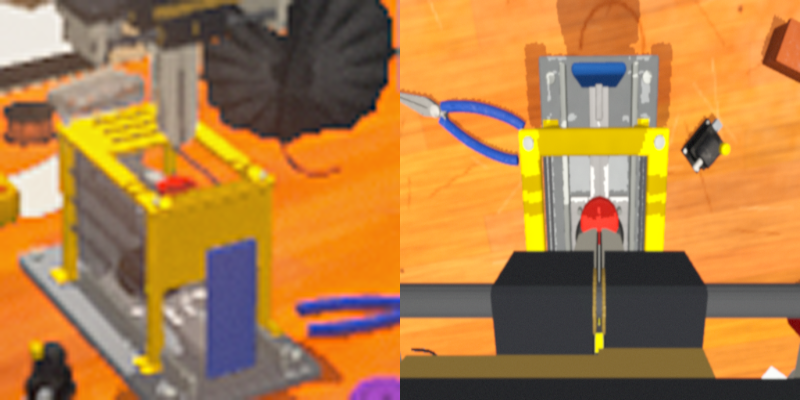

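The fingers stand over the red pad, mid-window, and the carriage is still home. Going down.

```bash
python3 -m pendant '[[[0.001,0,-0.015],[0,0,0],0],[[0,0,-0.013],[0,0,0],0],[[0,0,-0.005],[0,0,0],0],[[0,0,-0.004],[0,0,0],0]]'
python3 -m pendant '[[[0,0,-0.004],[0,0,0],0],[[0,0,-0.004],[0,0,0],0],[[0,0,-0.004],[0,0,0],0],[[0,0,0],[0,0,0],0]]'
```

```text
time: 6.45
tool_pos: [640.8, 114.9, 131.6]
eef_rot: [0.07, 0.998, -0.0, -0.001]
ft_force: [-2.1, -0.3, 2.8]
width: 0.6
time: 6.85
tool_pos: [641.0, 115.1, 119.4]
eef_rot: [0.07, 0.998, 0.0, -0.001]
ft_force: [-3.9, 0.9, 5.0]
width: 0.7
```

```bash
python3 -m pendant '[[[0,0,-0.003],[0,0,0],0],[[0,0,-0.003],[0,0,0],0],[[0,0,0],[0,0,0],0]]'
python3 -m pendant '[[[0,0,-0.002],[0,0,0],0],[[0,0,-0.002],[0,0,0],0],[[0,0,0],[0,0,0],0]]'
```

```text
time: 7.15
tool_pos: [641.1, 115.1, 113.6]
eef_rot: [0.07, 0.998, 0.0, -0.0]
ft_force: [-3.5, 1.2, 4.6]
width: 0.9
time: 7.45
tool_pos: [641.1, 115.1, 112.0]
eef_rot: [0.07, 0.998, 0.0, -0.0]
ft_force: [-6.7, 0.7, 12.7]
width: 0.5
```

```bash
python3 -m pendant '[[[0,0,-0.001],[0,0,0],0],[[0,0,0],[0,0,0],0],[[0,0,0],[0,0,0],0],[[0,0,0],[0,0,0],0]]'
python3 - <<'E'
from h import *
snap('scene','s4');snap('wrist','w4')
P,p=cloud('s4');h=cv2.cvtColor(p,cv2.COLOR_RGB2HSV);H,S,V=[h[...,i].astype(int) for i in range(3)]
x,y,z=np.moveaxis(P,-1,0)
B=(H>100)&(H<125)&(S>120)&(z>30)&(z<130)&(x>440)&(x<600)&(y>90)&(y<170);q=P[B];print('blue',B.sum(),np.median(q,0))
a=cv2.imread('pics/s4.png')[145:235,190:290];b=cv2.imread('pics/w4.png')
cv2.imwrite('pics/c4.png',np.hstack([cv2.resize(a,(400,400),interpolation=2),cv2.resize(b,(400,400))]))
s=arm.read_state();print(s['tool_pos'],s['ft_force'])
E
```

```text
time: 7.85
tool_pos: [641.2, 115.1, 111.8]
eef_rot: [0.07, 0.998, 0.0, 0.0]
ft_force: [-8.0, 0.5, 17.1]
width: 0.3
scene ['fx', 'fy', 'cx', 'cy', 'extrinsics']
wrist ['fx', 'fy', 'cx', 'cy', 'extrinsics']
blue 48 [540.43155464 117.5999796   55.05164621]
[641.20050928 115.14165615 111.8596766 ] [-7.84702034 -0.51188632 16.85754037]
```

View pics/c4.png

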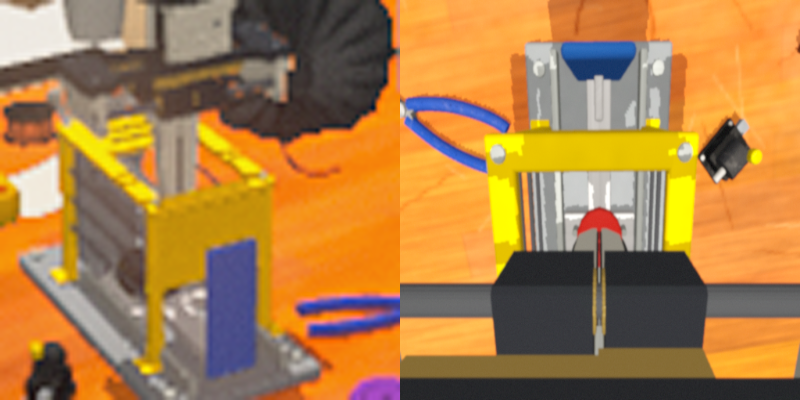

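The lever is on its stop at 112 mm with 17 N, the fingers stand clear of the guard, and the carriage is home.

```bash
python3 -c "from cell import arm;print(arm.hand_in())"
```

```text
the job is handed in; nothing more can be done
None
```

I pushed the carriage home, then pressed the lever down through the window and handed the job in at about 8 s with the fingers still holding it down. No verdict was reported.

- **Carriage:** the blue plate moved about 75 mm and met about 10 N at the stop. It stood in the same place, to within 1 mm, in the later pictures. Its gap to the guard's front edge measured about 40 mm, against the stated 34 ± 5 mm; that is within the measuring error.
- **Lever:** the finger ends stopped at 111.9 mm, where a fully pressed pad should be at 112 mm, and the upward force was about 17 N. There was also about 8 N sideways along x. I put that down to friction on the pad, but did not check it.
- **Guard:** in the last pictures the fingers are clear of the window's edges.
- **Loose things:** the motor and pliers look unmoved in those pictures. I did not check the box and tape roll again, but the arm's path did not come near them.
- **Wheel:** I did not measure its position under the ram. I judged it only from the carriage being home.

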